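# Clamp the sanding block in the jig with the quick-thread wing knob

### The arm

A 7-joint arm with a two-finger parallel gripper is mounted at the origin on the work surface; the furniture and walls round the work are solid. World frame = base frame: x ahead of the robot, y to its left, z up, the work surface at z = 0. Lengths are in m, angles in rad, forces in N, time in s.
With the tool pointing down it reaches from about 0.425 to 0.875 m from the base axis. Payload 8.4 kg.
Tool frame: the origin (TCP) lies midway between the tips of the shut fingers; the grasp point (between the pads) lies 19 mm behind it; x points along the fingers, y is the direction in which the jaws open and shut, and the axes are right-handed (so a half turn about x gives the same grasp; the last joint's range is limited). The gripper opens to 87 mm and grips with 3 to 60 N. Pads are 19 mm wide; open, the fingers measure 117 mm over their backs; the gripper's body (75 mm by 190 mm) begins 51 mm behind the grasp point.
Start: joints at [1.071, 0.333, 0.04, 1.465, -0.013, 1.343, -0.059], TCP at [0.254, -0.598, 0.223] pointing down, gripper open.
Joint ranges: [-2.58, 2.58], [-0.38, 2.09], [-1.3, 1.39], [0.25, 2.4], [-1.5, 4.64], [0.08, 2.09], [-2.65, 2.65]. Speed limits (rad/s): [2.22, 2.22, 2.79, 2.79, 3.14, 3.14, 3.14].

### API

Orientations are given as [roll, pitch, yaw] about the fixed x, y, z axes, in that order (R = Rz(yaw) Ry(pitch) Rx(roll)).
In Python, from bench import state, get_image, job gives the robot as it stands. The module is installed in compiled form; this text tells all that it offers.
- The arm moves only by the tool send_rows, never from a script. Its argument "series" is a list that holds one entry, the list of rows, each a list of 5 numbers: the gripper's target within -1 to 1 (shut at 1, half-way at 0, fully open at -1), then the shift along the world's x, y, z in m, then the turn about the world's z in degrees. In form: [[[claw, tx, ty, tz, turn], ...]]. A call has 1 to 10 rows; each row shifts and turns the pose as measured when the row begins; what a row does not reach is not made up. A row lasts 1/12 s, in which the tool goes at most 41.7 mm and 7.16 degrees, less where a joint would pass 70% of its speed; a pose out of reach is approached as far as the arm can. A call is refused whole if a number of a shift passes 0.0417 or a number of a turn 7.16, either way. A call with a gripper value outside its range is refused whole. The fingers move at their own pace and stop on an object; "squeeze" is the grip in N (left out, the last holds). Time passes only in rows, so rows that do not move let the fingers close. It gives the time, the measured TCP pose, the force and the opening at its end, in the units of the state.
- state(): the state, without advancing time (a new reading comes with each control period).
- get_image(name): name is "scene" or "top" or "wrist"; returns a dict with "img" (400x640x3 uint8, red, green, blue), "intrinsics" (3x3 intrinsics, pixels), "xyz" and "rotation" of the camera in the world; the wrist camera has in their place "T_tool_cam" (4x4, takes a point from camera to tool coordinates, whose origin is the TCP and whose axes are the tool frame's). Camera axes: x right, y up, looking along -z (the intrinsics and any distortion apply to the point x, -y, -z); pixel columns grow to the right and rows downward; lengths in m; the calibration is good to about 2 mm. A picture is of the moment at which its call begins: read the wrist's pose just before it. There is no depth.
- job.job_done(): hands the job in, once; it reports no verdict.
The state is a dict: "time": time; "joints": joint angles; "qvel": joint speeds; "effort": joint torques, N m; "tool_pos": TCP position; "orientation": TCP orientation; "force": force on the tool from outside, world axes, zero at the start; "wrist_torque": the same for the moment, N m; "finger_gap": opening from 0.0 (shut) to 1.0 (fully open).
Only numpy, scipy, OpenCV 4.12 (cv2) and the standard library are available. Lean on these libraries where they do the work, as an engineer would, in place of code of your own. Each camera call takes 0.05 s, during which the arm holds its last target. There are 200 camera calls.

### The job

Push the cork sanding block along its channel until it rests against the end stop, under the clamp bar. Then, pressing the wing knob lightly down, turn it backward (anticlockwise from above) until it drops into its thread start, and turn it forward (clockwise) until the bar clamps the block firmly; do not force the thread or crush the block, and leave the other things where they are.

Things in the scene. Friction and masses are not known exactly. Their poses are not given: they have to be found in the camera images.
- jig: Fixed wooden clamping jig, board 190 x 150 x 10 mm. Origin on the bench under the board, which spans x -105..85, y -85..65 mm in its frame. A channel along its x axis, centre y -50 mm, 49 mm wide between rails 10 mm wide and 8 mm high (x -85..55), holds the block. The stud stands at x 25, y 12 mm. Clamp bar across it: x 6..44, y -85..55 mm, its top (washer) 52 mm above the bench.
- stop_face (a point): Point on the channel's centre line in the face of the end stop (jig x 45 mm), 20 mm above the bench; axes as the jig's. The wooden stop is 69 mm wide along y, its top is 32 mm above the bench. The block is pushed along +x against this face.
- stud: Upright steel stud 26 mm thick, fixed in the jig; origin on its axis at the board's top. Under the knob it has 3 thread ridges, 120 degrees apart, with gaps of 28 degrees between (the starts). The angle of the starts is unknown and differs each time; this body's axes do not show it. A ridge has a flat crest, an underside that slopes down clockwise (7 mm in 76 degrees) and a hard stop at its end.
- stud_top (a point): Centre of the stud's top, 63 mm above the bench. The knob stands on the crests at first: turned clockwise it hits the stops. Turned anticlockwise 5 to 80 degrees, its pins come to the gaps and, pressed with 2 to 8 N or let go, it drops 6 mm; about 15 degrees further on the pins meet the back of the stops.
- knob: Loose wing knob, 0.12 kg: brass skirt 47 mm across, 22 mm high, open below with 3 inner pins 3.2 mm thick; on it a wooden wing 56 mm long (x), 15 mm wide (y), z 22..46 mm. Origin on the axis at the skirt's lower edge, which is 58 mm above the bench on the crests, 52 mm when dropped (resting on the bar's washer), about 49.5 mm when clamped.
- knob_wing (a point): Centre of the knob's wing, 34 mm above the knob's lower edge; x along the wing. After the drop, clockwise turning draws knob and bar down; the bar meets the block some 45 to 65 degrees on, at about 0.3 N m, and it grows stiffer: 0.5 to 0.7 N m clamps firmly (10 to 20 N), 0.9 N m is too much. A hard stop comes about 90 degrees after the drop. The thread holds by its own friction.
- clamp_bar: Wooden clamp bar 38 x 140 x 10 mm on guide pins with springs that push it up (about 6 N, plus 0.6 N per mm); moves only up and down. Origin on the stud's axis at its underside: 40 mm above the bench when up, which is 3 mm above the block; 37 mm when it touches the block. More than 40 N on the block crushes it; more than 60 N on the thread strips it.
- block: Cork sanding block 46 x 90 x 27 mm, 0.04 to 0.09 kg, long along its own y, lying in the channel with its length along jig x; top 37 mm above the bench. Origin at the centre of its underside. Starts 20 to 38 mm short of the end stop; against the stop its centre is at jig x 0.
- bridge_blank: Violin bridge blank, 33 x 41 x 8 mm, lying flat on the jig's board; origin under its centre. Leave alone.
- finger_plane: Small brass finger plane, 29 x 60 x 31 mm, on the bench; origin under its centre. Leave alone.
- spool_clamp: Wooden spool clamp, 35 mm across, 68 mm high, standing on the bench; origin under its centre. Leave alone.
- tailpiece: Black violin tailpiece, 41 x 111 x 9 mm, lying on the bench; origin under its centre. Leave alone.
Things that resemble listed ones, but are neither listed nor needed, are in the scene too. Leave any green look-alike of the block alone.

How it is judged:
On the way, in this order (a step that is already met when the one before it is completed fails the run):
1. the block rests against the end stop (within 3 mm) (x of block in the frame of jig above -0.003 m), for 0.2 s.
2. the knob has dropped into its thread start (z of knob in the frame of jig below 0.054 m and angle between knob's own z axis and vertical below 0.1 rad), for 0.1 s.
At the end, for the whole second after the job is handed in: The block is within 3 mm of the end stop, the knob stands straight on the stud, screwed down (lower edge under 51 mm above the bench) and at rest, and without help the bar presses on the block with more than 5 N (x of block in the frame of jig above -0.003 m and contact force between clamp_bar and block above 5 N and z of knob in the frame of jig below 0.051 m and horizontal distance between knob and stud below 0.003 m and angle between knob's own z axis and vertical below 0.1 rad and linear speed of each of knob, block below 0.02 m/s); the robot touches nothing.
It fails at once if the thread is forced: more than 60 N between knob and stud (contact force between knob and stud above 60 N).
It fails at once if the block is crushed: more than 40 N between bar and block (contact force between clamp_bar and block above 40 N).
It fails at once if another thing is moved by more than 25 mm (distance of any of bridge_blank, finger_plane, spool_clamp, tailpiece from where it was at the start of the episode above 0.025 m).
It also fails if it takes over 72 s, if anything falls off the work surface, if the arm or the gripper's body presses on something with over 40 N, if the wrist force passes 120 N, or if a joint passes its speed limit or range.

## Working session

There is one attempt and no reset: what is moved stays moved. The work goes in short steps, Python scripts to look and compute and a tool call to move; the robot and the scene stay as the last step left them, time stands still between calls to the robot, and variables do not carry over. Pictures are saved under pics/ and viewed, about 8 in all and at most 12, crops included, and the job is handed in when it is done.

Besides the shell and the picture viewer there is one more tool, called after ">>>" in YAML: its name, and indented under it one key for each argument. send_rows: Moves the arm, as the interface text tells. Its arguments: {"type":"object","properties":{"series":{"type":"array","items":{"type":"array","items":{"type":"array","items":{"type":"number"}}}},"squeeze":{"type":"number"}},"required":["series"]}

```bash
mkdir -p pics; ls; cat > h.py <<'E'
import numpy as np, cv2
from bench import state, get_image, job
from scipy.spatial.transform import Rotation as R
def grab(n,f):
    s=state(); d=get_image(n); cv2.imwrite('pics/'+f+'.png',d['img'][:,:,::-1]); np.save('pics/'+f+'.npy',{'d':d,'s':s},allow_pickle=True); return s,d
def cam(f):
    q=np.load('pics/'+f+'.npy',allow_pickle=True).item(); d,s=q['d'],q['s']; K=np.array(d['intrinsics'])
    if 'T_tool_cam' in d:
        T=np.array(d['T_tool_cam']); Rt=R.from_euler('xyz',s['orientation']).as_matrix()
        return K,Rt@T[:3,:3],Rt@T[:3,3]+np.array(s['tool_pos']),d
    r=np.array(d['rotation']); 
    return K,(r if r.shape==(3,3) else R.from_euler('xyz',r).as_matrix()),np.array(d['xyz']),d
def proj(f,P):
    K,Rc,c,d=cam(f); p=(np.atleast_2d(P)-c)@Rc; q=np.c_[p[:,0],-p[:,1],-p[:,2]]@K.T; return q[:,:2]/q[:,2:]
def onz(f,uv,z):
    K,Rc,c,d=cam(f); uv=np.atleast_2d(uv); r=np.c_[uv,np.ones(len(uv))]@np.linalg.inv(K).T; r=(r*[1,-1,-1])@Rc.T
    return c+r*((z-c[2])/r[:,2:])
E
python3 - <<'E'
from h import *
for n in ('scene','top'):
    s,d=grab(n,n+'0'); print({k:v for k,v in d.items() if k!='img'})
print(s)
E
```

```text
pics
{'intrinsics': array([[410.2043974 ,   0.        , 322.15135268],
       [  0.        , 410.2043974 , 197.48887517],
       [  0.        ,   0.        ,   1.        ]]), 'xyz': array([0.16272255, 0.54594341, 0.58785428]), 'rotation': array([ 0.97186911,  0.02206259, -2.6983125 ])}
{'intrinsics': array([[384.35018011,   0.        , 321.19842206],
       [  0.        , 384.35018011, 201.98505479],
       [  0.        ,   0.        ,   1.        ]]), 'xyz': array([ 0.3186484 , -0.11100186,  0.98643498]), 'rotation': array([ 2.21121686e-01,  7.62374614e-04, -1.52760129e+00])}
{'time': 0.05, 'joints': array([ 1.07081134,  0.3339057 ,  0.03988229,  1.46622246, -0.0134564 ,
        1.3433199 , -0.05854237]), 'qvel': array([ 7.10819749e-05, -1.11172521e-03,  2.68017733e-04,  5.18018656e-06,
       -5.05336366e-04,  4.56521854e-04, -1.09089013e-03]), 'effort': array([ 3.56709177e-03, -6.58442473e+01,  1.34080745e+00, -4.05121672e+01,
       -5.99675230e-02,  4.12913994e-02,  1.10055691e-04]), 'tool_pos': array([ 0.25340198, -0.59807677,  0.22168663]), 'orientation': array([-1.53561638,  1.56920664,  2.0066815 ]), 'force': array([-0.22154524,  0.42522526, -0.15571137]), 'wrist_torque': array([-0.00560243, -0.01699415, -0.02708127]), 'finger_gap': 1.0001984399800727}
```

View pics/scene0.png

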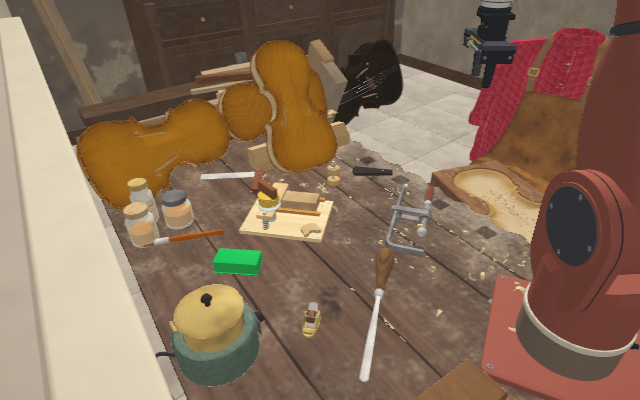

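View pics/top0.png

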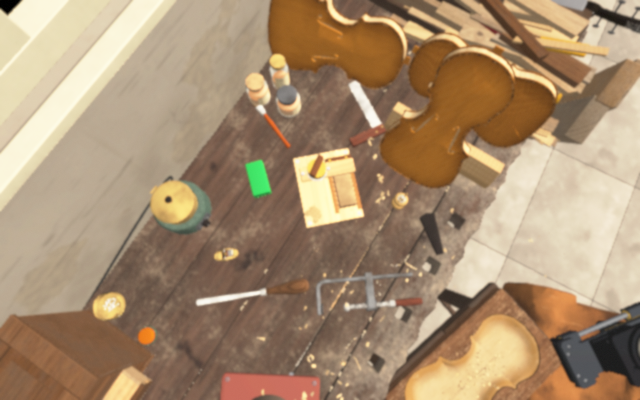

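The jig is at about (328,188) in the top view and (290,212) in the scene view. The green look-alike is at (258,178) in the top view. The cork-brown block, inside the jig channel, is at about (343,185). I'll enlarge both views in one picture.

```bash
python3 - <<'E'
from h import *
a=cv2.imread('pics/top0.png')[138:238,280:380]; b=cv2.imread('pics/scene0.png')[160:250,230:345]
a=cv2.resize(a,(400,400),interpolation=cv2.INTER_CUBIC); b=cv2.resize(b,(400,313),interpolation=cv2.INTER_CUBIC)
c=np.zeros((400,800,3),np.uint8); c[:,:400]=a; c[:313,400:]=b
cv2.imwrite('pics/c1.png',c)
E
```

```text
(no output)
```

View pics/c1.png

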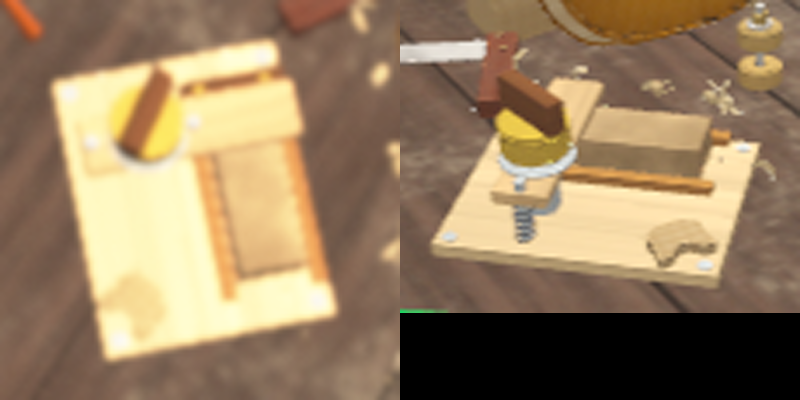

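The crop shows the board corners at TL(52,82), TR(277,42), BR(338,317) and BL(107,360). The cork block lies between the orange rails with its back face near (275,270). The knob wing runs from (130,150) to (160,70).

```bash
cat >> h.py <<'E'
def fit(f,uv,z,Q):
    from scipy.optimize import least_squares
    Q=np.array(Q,float)
    def w(p,Q): c,s=np.cos(p[2]),np.sin(p[2]); return np.c_[p[0]+c*Q[:,0]-s*Q[:,1],p[1]+s*Q[:,0]+c*Q[:,1],Q[:,2]]
    P=onz(f,uv,z); i=[P[:,0].mean(),P[:,1].mean(),0]
    r=least_squares(lambda p:(proj(f,w(p,Q))-uv).ravel(),i); return r.x,r.fun
E
python3 - <<'E'
from h import *
Q=[[.085,.065,.01],[.085,-.085,.01],[-.105,-.085,.01],[-.105,.065,.01]]
o=np.array([280,138])
c=np.array([[52,82],[277,42],[338,317],[107,360]])/4+o
p,r=fit('top0',c,.01,Q); print('top',p,np.degrees(p[2]),r.round(1))
cs=np.array([[576-400,80],[760-400,145],[716-400,287],[432-400,255]])*[115/400,90/313]+[230,160]
Qs=[Q[1],Q[2],Q[3],Q[0]]
# scene: far-right-top corner hidden; fit BR,BL,TL visible
p2,r2=fit('scene0',cs[1:],.01,Qs[1:]); print('scene',p2,np.degrees(p2[2]),r2.round(1))
w=onz('top0',np.array([[125,150],[165,72]])/4+o,.104); print(w,np.degrees(np.arctan2(*(w[1]-w[0])[1::-1])))
c_,s_=np.cos(p[2]),np.sin(p[2]); J=lambda x,y:(p[0]+c_*x-s_*y,p[1]+s_*x+c_*y)
print('stud',J(.025,.012),'channel -0.1',J(-.1,-.05))
b=onz('top0',np.array([[240,278],[308,262],[216,150],[285,140]])/4+o,.037); d=b[:,:2]-p[:2]; print('block jig', np.c_[c_*d[:,0]+s_*d[:,1],-s_*d[:,0]+c_*d[:,1]])
E
```

```text
top [ 0.58542238 -0.10570964  0.23551081] 13.49377516000749 [ 0.8  0.3 -0.5  0.1 -0.5 -0.3  0.1 -0.1]
scene [ 0.58303358 -0.09607786  0.25150524] 14.41018852219333 [-0.1  0.9  0.9 -0.5 -0.9 -0.5]
[[ 0.58060696 -0.07520435  0.104     ]
 [ 0.63068113 -0.09696667  0.104     ]] -23.489850621644873
stud (np.float64(0.6069321902825824), np.float64(-0.08820740464551728)) channel -0.1 (np.float64(0.4998498433095174), np.float64(-0.17766337687062989))
block jig [[-0.07408942 -0.0268259 ]
 [-0.07218951 -0.07111557]
 [ 0.01121479 -0.02863636]
 [ 0.00928399 -0.07356885]]
```

```bash
python3 - <<'E'
from h import *
m=R.from_euler('xyz',state()['orientation']).as_matrix(); print(m.round(3),np.degrees(np.arctan2(m[1,1],m[0,1])))
E
```

```text
[[-0.001  0.39  -0.921]
 [ 0.001 -0.921 -0.39 ]
 [-1.    -0.001  0.   ]] -67.0336667927191
```

>>> send_rows:
  series:
    - [[1, 0.02, 0.034, 0, 0], [1, 0.02, 0.034, 0, 0], [1, 0.02, 0.034, 0, 0], [1, 0.02, 0.034, 0, 0], [1, 0.02, 0.034, 0, 0], [1, 0.02, 0.034, 0, 0], [1, 0.02, 0.034, 0, 0], [1, 0.02, 0.034, 0, 0], [1, 0.02, 0.034, 0, 0], [1, 0.02, 0.034, 0, 0]]
  squeeze: 20

```text
time: 0.93
tool_pos: [0.4479, -0.249, 0.2165]
orientation: [-0.594, 1.561, 2.931]
force: [1.5, -0.4, -0.7]
finger_gap: 0.326
```

>>> send_rows:
  series:
    - [[1, 0.02, 0.03, 0.005, -4.5], [1, 0.02, 0.03, 0, -4.5], [1, 0, 0, 0, 0], [1, 0, 0, 0, 0]]

```text
time: 1.27
tool_pos: [0.4926, -0.175, 0.2211]
orientation: [-0.874, 1.559, 2.499]
force: [-0.2, -1.0, -0.2]
finger_gap: 0.047
```

```bash
python3 - <<'E'
from h import *
s,d=grab('wrist','w0'); print(d['T_tool_cam'],d['intrinsics'],s['tool_pos'],s['orientation'],s['joints'],s['finger_gap'])
E
```

```text
[[ 6.92388330e-04  2.60719512e-01 -9.65414344e-01 -1.61519523e-01]
 [ 9.99999644e-01 -6.46251754e-04  5.42666104e-04 -3.40268302e-04]
 [-4.82417071e-04 -9.65414376e-01 -2.60719867e-01 -7.03434659e-02]
 [ 0.00000000e+00  0.00000000e+00  0.00000000e+00  1.00000000e+00]] [[352.53118879   0.         322.98783308]
 [  0.         352.53118879 198.06520628]
 [  0.           0.           1.        ]] [ 0.49257468 -0.17504723  0.22107561] [-0.8738088   1.55930739  2.49900198] [ 0.54765862  0.10218227 -0.30800483  1.75150446  0.02741236  1.30335854
 -1.10596592] 0.046507612450569016
```

View pics/w0.png

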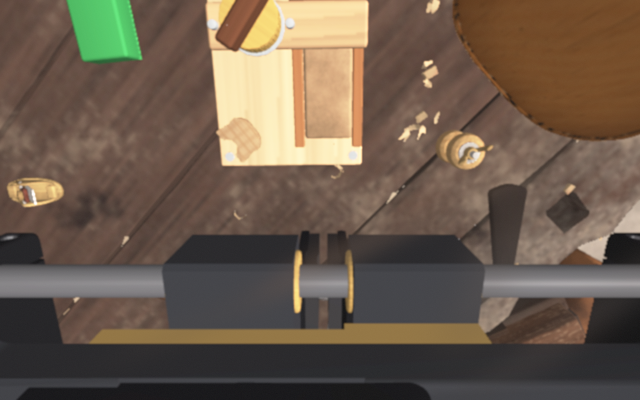

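The wrist view shows the board's near edge from (221,166) to (361,164), the bar's near edge from (208,49) to (367,46), the rail ends at row 147 and the block's rear top edge from (306,138) to (352,138). The knob wing runs from (232,45) to (262,-5).

```bash
python3 - <<'E'
from h import *
Q=[[-.105,.065,.01],[-.105,-.085,.01],[.006,.055,.05],[.006,-.085,.05],[-.085,-.0845,.018],[-.085,-.0155,.018]]
uv=np.array([[221,166],[361,164],[208,49],[367,46],[363,147],[294,147]])
p,r=fit('w0',uv,.01,Q); print(p,np.degrees(p[2]),r.round(1))
c,s=np.cos(p[2]),np.sin(p[2]); J=lambda x,y:(p[0]+c*x-s*y,p[1]+s*x+c*y)
print('stud',J(.025,.012),'chan -.1',J(-.1,-.05))
b=onz('w0',np.array([[306,138],[352,138]]),.037); d=b[:,:2]-p[:2]; print(np.c_[c*d[:,0]+s*d[:,1],-s*d[:,0]+c*d[:,1]])
w=onz('w0',np.array([[216,38],[238,50],]),.104); print('wing end',w)
m=R.from_euler('xyz',state()['orientation']).as_matrix(); print(np.degrees(np.arctan2(m[1,1],m[0,1])),m[:,0])
E
```

```text
[ 0.5880672  -0.10303717  0.24617477] 14.104775492640453 [ 0.1 -0.1  0.2  0.2 -0.3  0.   0.5  0.3 -1.2 -0.7  0.8  0.2]
stud (np.float64(0.6093891380973162), np.float64(-0.08530655433079731)) chan -.1 (np.float64(0.503266817282773), np.float64(-0.1758993411569855))
[[-0.07383147 -0.02843805]
 [-0.07443526 -0.07304392]]
wing end [[ 0.58636269 -0.07122159  0.104     ]
 [ 0.58200122 -0.08822196  0.104     ]]
-76.72059706676806 [-0.00893547  0.00776799 -0.99992991]
```

>>> send_rows:
  series:
    - [[1, 0.01, 0, -0.03, 0.5], [1, 0, 0, -0.035, 0], [1, 0, 0, -0.035, 0], [1, 0, 0, -0.035, 0], [1, 0, 0, -0.03, 0], [1, 0, 0, -0.015, 0], [1, 0, 0, 0, 0]]

```text
time: 1.9
tool_pos: [0.4989, -0.1826, 0.0351]
orientation: [-0.783, 1.564, 2.596]
force: [-0.1, -0.1, -0.7]
finger_gap: 0.003
```

>>> send_rows:
  series:
    - [[1, 0.003, 0.006, -0.007, 0], [1, 0.008, 0.002, 0, 0], [1, 0.008, 0.002, 0, 0], [1, 0.004, 0.001, 0, 0], [1, 0.004, 0.001, 0, 0]]

```text
time: 2.32
tool_pos: [0.5283, -0.1732, 0.0306]
orientation: [-0.626, 1.566, 2.749]
force: [-0.6, -0.0, -0.2]
finger_gap: 0.006
```

>>> send_rows:
  series:
    - [[1, 0.003, 0.003, 0, 0], [1, 0.004, 0.001, 0, 0], [1, 0.004, 0.001, 0, 0], [1, 0.003, 0.001, 0, 0]]

```text
time: 2.65
tool_pos: [0.5465, -0.1664, 0.0332]
orientation: [-2.626, 1.57, 0.75]
force: [-0.2, 0.4, 0.3]
finger_gap: 0.003
```

>>> send_rows:
  series:
    - [[1, 0.001, 0, -0.004, 0], [1, 0.002, 0.0005, -0.001, 0], [1, 0.002, 0.0005, 0, 0]]

```text
time: 2.9
tool_pos: [0.547, -0.167, 0.0277]
orientation: [-0.11, 1.561, -3.019]
force: [-8.9, -0.1, 6.6]
finger_gap: 0.008
```

```bash
python3 - <<'E'
from h import *
s,d=grab('scene','s1'); print(s['tool_pos'],s['force'],s['joints'])
grab('wrist','w1')
p=(0.5875,-0.1035,np.radians(14)); c,q=np.cos(p[2]),np.sin(p[2])
def J(x,y,z): return [p[0]+c*x-q*y,p[1]+q*x+c*y,z]
a=cv2.resize(cv2.imread('pics/s1.png')[160:250,230:345],(800,626),interpolation=cv2.INTER_CUBIC)[:330]
b=cv2.imread('pics/w1.png')[:270,100:540]; b=cv2.resize(b,(440,270))
o=np.zeros((600,800,3),np.uint8); o[:330]=a; o[330:600,:440]=b
cv2.imwrite('pics/c2.png',o)
E
```

```text
[ 0.54699556 -0.16699797  0.02766958] [-8.88151266 -0.0818637   6.64252675] [ 0.46663875  0.3832196  -0.29818351  1.83945605  0.13942207  0.94864771
 -1.23166951]
```

View pics/c2.png

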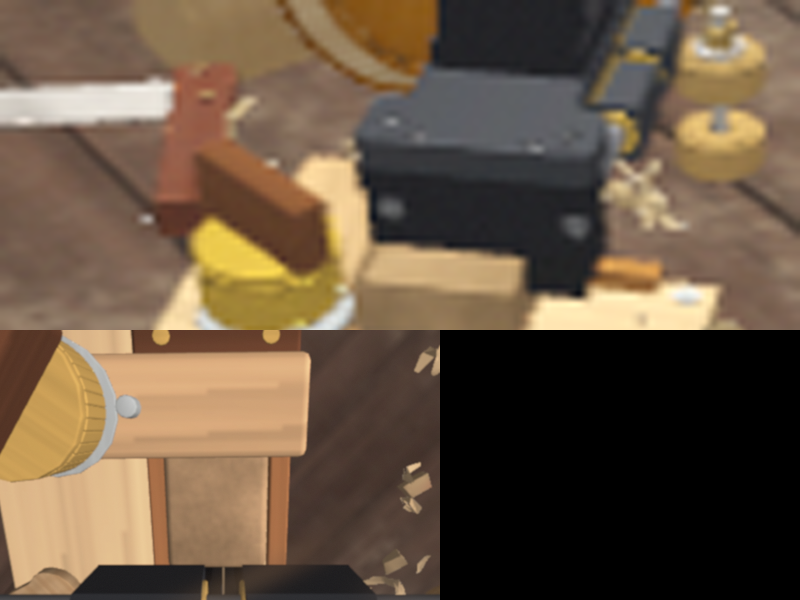

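The block is now in under the bar (top right, block at (440,270); wrist view at (215,510)). An 8.9 N reaction at TCP jig x −55 mm fits contact with the stop. I'll confirm with one more nudge, then back off and rise.

>>> send_rows:
  series:
    - [[1, 0.002, 0.0005, 0, 0], [1, 0.002, 0.0005, 0, 0], [1, 0, 0, 0, 0], [1, 0, 0, 0, 0]]

```text
time: 3.33
tool_pos: [0.5464, -0.1676, 0.0266]
orientation: [-0.123, 1.551, -3.034]
force: [0.4, 0.0, 0.1]
finger_gap: 0.007
```

>>> send_rows:
  series:
    - [[1, 0.004, 0.001, 0.001, 0], [1, 0.004, 0.001, 0, 0], [1, 0.004, 0.001, 0, 0]]

```text
time: 3.58
tool_pos: [0.5474, -0.1684, 0.0255]
orientation: [-0.112, 1.529, -3.027]
force: [-17.9, -0.5, 15.4]
finger_gap: 0.005
```

>>> send_rows:
  series:
    - [[1, -0.015, -0.004, 0, 0], [1, -0.01, -0.002, 0.02, 0], [1, 0, 0, 0.04, 0], [1, 0, 0, 0.04, 0], [1, 0, 0.02, 0.04, 0], [-1, 0.01, 0.025, 0.03, 0], [-1, 0.02, 0.02, 0, 0], [-1, 0, 0, 0, 0], [-1, 0, 0, 0, 0]]

```text
time: 4.33
tool_pos: [0.5507, -0.108, 0.2006]
orientation: [-0.16, 1.53, -3.078]
force: [0.2, 0.2, 0.2]
finger_gap: 0.229
```

```bash
python3 - <<'E'
from h import *
s,d=grab('wrist','w2'); print(s['tool_pos'],s['orientation'],s['joints'],s['finger_gap'],s['force'])
E
```

```text
[ 0.55073214 -0.10804286  0.20056303] [-0.15991833  1.52974552 -3.07792702] [ 0.41268575  0.21945267 -0.35055319  1.66548849  0.08301888  1.31128356
 -1.30183378] 0.22937323271577365 [0.17985212 0.24941571 0.21487169]
```

View pics/w2.png

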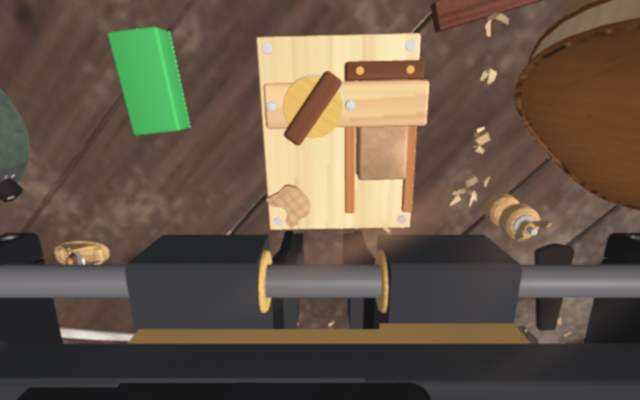

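The view is clear. The board corners are (258,38), (420,34), (409,229) and (271,230). The wing's top corners are (324,72), (341,82), (302,144) and (286,134), and the block's rear edge is at row 179, columns 358–406.

```bash
python3 - <<'E'
from h import *
Q=[[.085,.065,.01],[.085,-.085,.01],[-.105,-.085,.01],[-.105,.065,.01]]
uv=np.array([[258,38],[420,34],[409,229],[271,230]])
p,r=fit('w2',uv,.01,Q); print(p,np.degrees(p[2]),r.round(1))
c,s=np.cos(p[2]),np.sin(p[2]); J=lambda x,y:(p[0]+c*x-s*y,p[1]+s*x+c*y)
print('stud',J(.025,.012))
b=onz('w2',np.array([[358,180],[406,180]]),.037); d=b[:,:2]-p[:2]; print(np.c_[c*d[:,0]+s*d[:,1],-s*d[:,0]+c*d[:,1]])
h,k=.028,.0075
q,r=fit('w2',np.array([[324,72],[341,82],[302,144],[286,134]]),.104,[[h,k,.104],[h,-k,.104],[-h,-k,.104],[-h,k,.104]]); print('wing',q,np.degrees(q[2]),r.round(1))
m=R.from_euler('xyz',state()['orientation']).as_matrix(); print(np.degrees(np.arctan2(m[1,1],m[0,1])),m.round(3))
E
```

```text
[ 0.58701562 -0.104034    0.24269585] 13.905447693635665 [-1.7 -0.4  1.8  0.   1.2  0.  -1.3  1.1]
stud (np.float64(0.6083991150696479), np.float64(-0.08637766817876844))
[[-0.04316615 -0.026428  ]
 [-0.0439286  -0.07154772]]
wing [ 0.60946327 -0.08605267 -0.35110332] -20.11673860968594 [ 1.4 -4.5  2.7 -1.9 -1.3  4.3 -3.   3. ]
-77.17060036744638 [[-0.041  0.222 -0.974]
 [-0.002 -0.975 -0.222]
 [-0.999 -0.007  0.041]]
```

>>> send_rows:
  series:
    - [[-1, 0.006, 0.002, 0, 7.1], [-1, 0.006, 0.002, 0, 7.1], [-1, 0.006, 0.002, 0, 7.1], [-1, 0.006, 0.002, 0, 7.1], [-1, 0.006, 0.002, 0, 7.1], [-1, 0.006, 0.002, 0, 7.1], [-1, 0.006, 0.002, 0, 7.1], [-1, 0.006, 0.002, 0, 7.1], [-1, 0.006, 0.002, 0, 7.1], [-1, 0.004, 0.002, 0, 7.1]]

```text
time: 5.22
tool_pos: [0.6035, -0.0964, 0.189]
orientation: [-0.373, 1.518, -2.042]
force: [-0.6, -0.3, -0.1]
finger_gap: 0.976
```

>>> send_rows:
  series:
    - [[-1, 0, 0, 0, 7.1], [-1, 0, 0, 0, 7.1], [-1, 0, 0, 0, 7.1], [-1, 0, 0, 0, 7.1], [-1, 0, 0, 0, 7.1], [-1, 0, 0, 0, 7.1], [-1, 0, 0, 0, 7.1], [-1, 0, 0, 0, 7.1], [-1, 0, 0, 0, 7.1], [-1, 0, 0, 0, 7.1]]

```text
time: 6.05
tool_pos: [0.5959, -0.1055, 0.1755]
orientation: [-0.717, 1.52, -1.135]
force: [0.3, -0.3, -0.3]
finger_gap: 0.996
```

```bash
cat > st.py <<'E'
from h import *
s=state(); m=R.from_euler('xyz',s['orientation']).as_matrix(); print(s['time'],s['tool_pos'],'jaw',np.degrees(np.arctan2(m[1,1],m[0,1])),'tx',m[:,0].round(3),'j7',s['joints'][6],'F',s['force'].round(2),'M',s['wrist_torque'].round(3),s['finger_gap'])
E
python3 st.py
```

```text
6.05 [ 0.5959397  -0.10549578  0.17545419] jaw 65.99785416073479 tx [ 0.022 -0.046 -0.999] j7 1.0418403681616648 F [ 0.31 -0.29 -0.26] M [ 0.08  -0.148  0.046] 0.9957923730249519
```

>>> send_rows:
  series:
    - [[-1, 0.008, 0.01, -0.02, 4], [-1, 0.005, 0.009, -0.02, 0], [-1, 0, 0, -0.02, 0], [-1, 0, 0, 0, 0], [-1, 0, 0, 0, 0]]

```text
time: 6.47
tool_pos: [0.6056, -0.092, 0.1093]
orientation: [-0.829, 1.521, -1.171]
force: [-0.2, -0.2, 1.0]
finger_gap: 0.999
```

```bash
python3 st.py; python3 - <<'E'
from h import *
grab('wrist','w3')
E
```

```text
6.4667 [ 0.60556469 -0.09202803  0.10927252] jaw 70.37040494428996 tx [ 0.019 -0.045 -0.999] j7 1.043864319454987 F [-0.2  -0.2   0.96] M [ 0.143 -0.119 -0.043] 0.9990808651266014
```

View pics/w3.png

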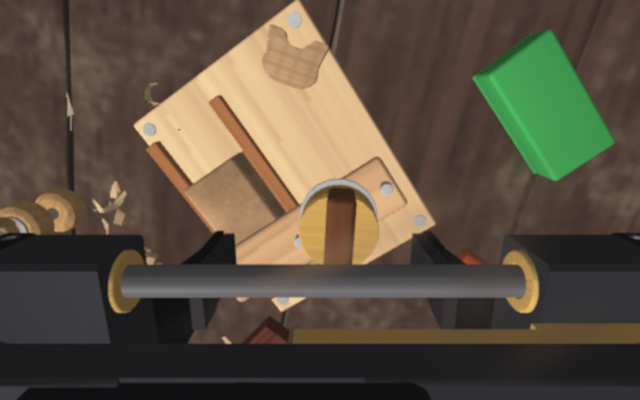

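The wing is aligned with the jaws, centred at column 341 against the image centre at 323. That means about 8 mm along +jaw, which agrees with the stud estimate.

>>> send_rows:
  series:
    - [[-1, 0.002, 0.004, -0.004, 0], [-1, 0.002, 0.003, -0.006, 0], [-1, 0, 0, -0.005, 0], [-1, 0, 0, 0, 0], [-1, 0, 0, 0, 0]]

```text
time: 6.93
tool_pos: [0.6109, -0.0862, 0.0958]
orientation: [-0.788, 1.519, -1.133]
force: [0.5, 0.3, -0.0]
finger_gap: 0.998
```

```bash
python3 st.py
```

```text
6.9333 [ 0.61086892 -0.08622079  0.0958239 ] jaw 70.19451347975323 tx [ 0.022 -0.047 -0.999] j7 1.0177084449835552 F [ 0.48  0.33 -0.05] M [ 0.211 -0.122  0.033] 0.9978947128179095
```

>>> send_rows:
  series:
    - [[-1, -0.0015, -0.0005, -0.007, 0], [-1, 0, 0, -0.005, 0], [-1, 0, 0, 0, 0], [0.2, 0, 0, 0, 0], [0.6, 0, 0, 0, 0], [0.6, 0, 0, 0, 0]]
  squeeze: 12

```text
time: 7.43
tool_pos: [0.6094, -0.0871, 0.0831]
orientation: [-0.78, 1.518, -1.125]
force: [0.2, 0.3, -0.1]
finger_gap: 0.858
```

```bash
python3 st.py
```

```text
7.4333 [ 0.60937458 -0.0870565   0.08313733] jaw 70.1816106175943 tx [ 0.023 -0.048 -0.999] j7 1.0101781351166064 F [ 0.17  0.28 -0.1 ] M [ 0.206 -0.09   0.022] 0.8575185525148283
```

Pose is right. I'll close on the wing.

>>> send_rows:
  series:
    - [[1, 0, 0, 0, 0], [1, 0, 0, 0, 0], [1, 0, 0, 0, 0], [1, 0, 0, 0, 0], [1, 0, 0, 0, 0], [1, 0, 0, 0, 0], [1, 0, 0, 0, 0], [1, 0, 0, 0, 0]]
  squeeze: 12

```text
time: 8.1
tool_pos: [0.6098, -0.0871, 0.0839]
orientation: [-0.763, 1.517, -1.108]
force: [0.1, 0.0, -0.1]
finger_gap: 0.25
```

```bash
python3 st.py
```

```text
8.1 [ 0.60983611 -0.08713348  0.08385461] jaw 70.17087535814899 tx [ 0.024 -0.048 -0.999] j7 1.0103453805070395 F [ 0.1   0.04 -0.05] M [ 0.138 -0.115  0.01 ] 0.2500030726646636
```

>>> send_rows:
  series:
    - [[1, 0, 0, 0, 0], [1, 0, 0, 0, 0], [1, 0, 0, 0, 0]]

```text
time: 8.35
tool_pos: [0.6102, -0.0864, 0.0841]
orientation: [-0.744, 1.518, -1.089]
force: [0.0, 0.5, -0.0]
finger_gap: 0.171
```

```bash
python3 st.py
```

```text
8.35 [ 0.61016607 -0.08640714  0.08409511] jaw 70.19535030670288 tx [ 0.025 -0.047 -0.999] j7 1.0103022915642508 F [ 0.03  0.52 -0.03] M [ 0.334 -0.116  0.032] 0.17132793954837233
```

Gripped at 14.9 mm. Now I'll turn anticlockwise with a light press.

>>> send_rows:
  series:
    - [[1, 0, 0, -0.001, 3], [1, 0, 0, -0.001, 3], [1, 0, 0, -0.001, 3], [1, 0, 0, -0.001, 3]]

```text
time: 8.68
tool_pos: [0.6129, -0.0851, 0.0832]
orientation: [-0.661, 1.514, -0.789]
force: [-3.2, 1.9, 7.8]
finger_gap: 0.175
```

```bash
python3 st.py
```

```text
8.6833 [ 0.61288718 -0.08514484  0.08324082] jaw 82.59204544337686 tx [ 0.04  -0.04  -0.998] j7 1.2142631180317613 F [-3.16  1.95  7.76] M [ 0.444  0.724 -0.255] 0.17459841443335086
```

>>> send_rows:
  series:
    - [[1, -0.001, -0.0005, -0.0003, 3], [1, -0.001, -0.0005, -0.0005, 3], [1, -0.001, -0.0005, -0.0005, 3], [1, -0.0005, 0, -0.0005, 3]]

```text
time: 9.02
tool_pos: [0.6117, -0.0847, 0.0837]
orientation: [-0.593, 1.511, -0.5]
force: [0.8, 0.8, 1.8]
finger_gap: 0.171
```

```bash
python3 st.py
```

```text
9.0167 [ 0.61169276 -0.08470398  0.08374066] jaw 95.27856201941945 tx [ 0.053 -0.029 -0.998] j7 1.4307477396487416 F [0.79 0.77 1.82] M [ 0.349 -0.476 -0.004] 0.1709631653865764
```

>>> send_rows:
  series:
    - [[1, -0.0005, -0.0005, -0.0006, 3], [1, -0.0005, -0.0003, -0.0006, 3], [1, -0.0005, -0.0003, -0.0006, 3], [1, -0.0005, -0.0003, -0.0006, 3]]

```text
time: 9.35
tool_pos: [0.6113, -0.0845, 0.0831]
orientation: [-0.553, 1.507, -0.239]
force: [-0.1, 0.2, -1.5]
finger_gap: 0.173
```

```bash
python3 st.py
```

```text
9.35 [ 0.61132646 -0.08451641  0.0830655 ] jaw 107.94696215342255 tx [ 0.061 -0.015 -0.998] j7 1.647452889505257 F [-0.06  0.21 -1.54] M [ 0.094 -0.005  0.009] 0.1726914057981731
```

The force is −1.5 N in z, so the knob may be unsupported over the gap. I'll press down without turning.

>>> send_rows:
  series:
    - [[1, 0, 0, -0.0015, 0], [1, 0, 0, -0.0015, 0], [1, 0, 0, -0.001, 0]]

```text
time: 9.6
tool_pos: [0.6107, -0.0853, 0.0784]
orientation: [-0.561, 1.509, -0.248]
force: [0.7, 0.3, -0.6]
finger_gap: 0.176
```

```bash
python3 st.py
```

```text
9.6 [ 0.61066897 -0.08528018  0.07836996] jaw 107.87490238072745 tx [ 0.06  -0.015 -0.998] j7 1.6438530449966458 F [ 0.67  0.26 -0.55] M [ 0.116 -0.067 -0.005] 0.17579505988265398
```

>>> send_rows:
  series:
    - [[1, 0, 0, -0.001, 0], [1, 0, 0, -0.0007, 0], [1, 0, 0, -0.0005, 0]]

```text
time: 9.85
tool_pos: [0.6108, -0.0854, 0.0765]
orientation: [-0.572, 1.508, -0.262]
force: [-1.6, -0.9, 4.6]
finger_gap: 0.173
```

```bash
python3 st.py
```

```text
9.85 [ 0.61077743 -0.08538786  0.07647903] jaw 107.69118168872055 tx [ 0.06  -0.016 -0.998] j7 1.6387922711300953 F [-1.62 -0.91  4.62] M [ 0.167  0.573 -0.017] 0.17272281518862015
```

Dropped about 7 mm, and it now rests on the washer. I'll let go briefly so it sits straight, then regrip more firmly.

>>> send_rows:
  series:
    - [[0.3, 0, 0, 0.0005, 0], [0.3, 0, 0, 0.001, 0], [0.3, 0, 0, 0.001, 0], [0.3, 0, 0, 0, 0], [0.3, 0, 0, 0, 0]]

```text
time: 10.27
tool_pos: [0.6111, -0.0852, 0.0789]
orientation: [-0.568, 1.508, -0.259]
force: [0.3, -0.4, 0.1]
finger_gap: 0.34
```

```bash
python3 st.py; python3 - <<'E'
from h import *
grab('scene','s2'); grab('wrist','w4')
a=cv2.resize(cv2.imread('pics/s2.png')[160:250,230:345],(766,600),interpolation=cv2.INTER_CUBIC)[:300]
b=cv2.imread('pics/w4.png')[100:400,100:540]
o=np.zeros((600,766,3),np.uint8); o[:300]=a; o[300:,:440]=b
cv2.imwrite('pics/c3.png',o)
E
```

```text
10.2667 [ 0.61109293 -0.08520303  0.07894477] jaw 107.65152032391808 tx [ 0.061 -0.016 -0.998] j7 1.639678309840863 F [ 0.27 -0.36  0.09] M [ 0.141  0.023 -0.021] 0.3396387976743298
```

View pics/c3.png

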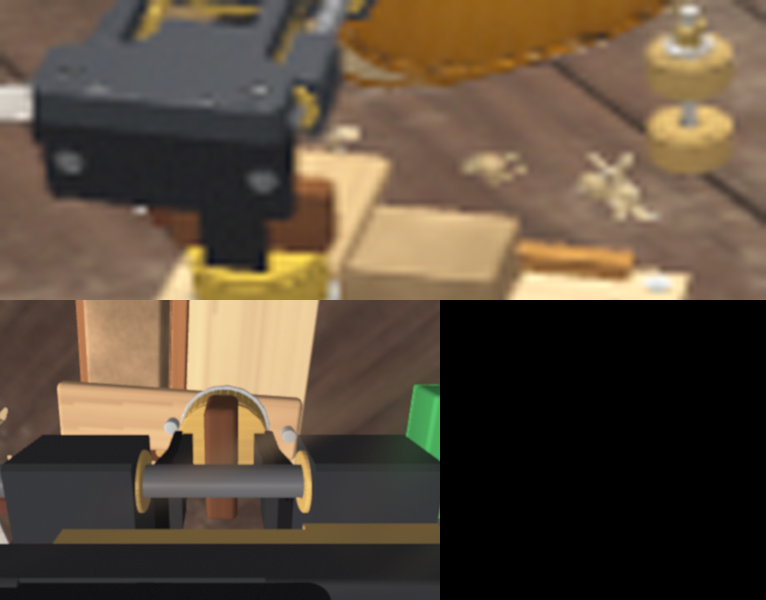

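The knob is upright and seated on the washer, with the wing centred between the jaws. I'll regrip more firmly.

>>> send_rows:
  series:
    - [[1, -0.0005, 0, -0.001, 0], [1, 0, 0, 0, 0], [1, 0, 0, 0, 0], [1, 0, 0, 0, 0], [1, 0, 0, 0, 0], [1, 0, 0, 0, 0]]
  squeeze: 40

```text
time: 10.87
tool_pos: [0.6104, -0.0852, 0.0778]
orientation: [-0.567, 1.508, -0.258]
force: [-0.3, -0.3, -0.0]
finger_gap: 0.171
```

```bash
python3 st.py
```

```text
10.8667 [ 0.61042325 -0.08520734  0.07777175] jaw 107.64862023939082 tx [ 0.061 -0.016 -0.998] j7 1.6391212484282 F [-0.3  -0.34 -0.04] M [ 0.167 -0.011 -0.035] 0.17104691505313718
```

>>> send_rows:
  series:
    - [[1, 0, 0, -0.0003, -3], [1, 0, 0, -0.0003, -3], [1, 0, 0, -0.0003, -3], [1, 0, 0, -0.0003, -3], [1, 0, 0, -0.0003, -3]]

```text
time: 11.28
tool_pos: [0.6096, -0.0855, 0.0771]
orientation: [-0.584, 1.51, -0.547]
force: [-1.4, 0.9, 3.9]
finger_gap: 0.172
```

```bash
python3 st.py
```

```text
11.2833 [ 0.6095798  -0.08546447  0.07709495] jaw 92.08758383979979 tx [ 0.052 -0.032 -0.998] j7 1.3740013920260064 F [-1.35  0.89  3.85] M [0.258 0.429 0.022] 0.17172311673083643
```

>>> send_rows:
  series:
    - [[1, 0, 0, -0.0003, -3], [1, 0, 0, -0.0003, -3], [1, 0, 0, -0.0003, -3], [1, 0, 0, -0.0003, -3], [1, 0, 0, -0.0003, -3]]

```text
time: 11.7
tool_pos: [0.61, -0.0853, 0.0764]
orientation: [-0.577, 1.508, -0.815]
force: [0.5, -0.8, 0.5]
finger_gap: 0.168
```

```bash
python3 st.py
```

```text
11.7 [ 0.61001689 -0.08534197  0.07643816] jaw 76.3584647182142 tx [ 0.043 -0.045 -0.998] j7 1.1054504326616725 F [ 0.53 -0.76  0.51] M [ 0.161 -0.215  0.161] 0.16774850071831784
```

>>> send_rows:
  series:
    - [[1, 0, 0, -0.0003, -3], [1, 0, 0, -0.0003, -3], [1, 0, 0, -0.0003, -3]]

```text
time: 11.95
tool_pos: [0.6105, -0.0852, 0.0756]
orientation: [-0.565, 1.508, -0.966]
force: [0.8, -1.3, -0.1]
finger_gap: 0.17
```

```bash
python3 st.py
```

```text
11.95 [ 0.61048443 -0.08522364  0.07561496] jaw 66.94510608651119 tx [ 0.036 -0.052 -0.998] j7 0.9452675032465507 F [ 0.82 -1.31 -0.09] M [ 0.095 -0.253  0.215] 0.1704233746355134
```

>>> send_rows:
  series:
    - [[1, 0, 0, -0.0003, -3], [1, 0, 0, -0.0003, -3], [1, 0, 0, -0.0003, -2]]

```text
time: 12.2
tool_pos: [0.611, -0.0854, 0.0752]
orientation: [-0.554, 1.506, -1.103]
force: [-1.8, -1.2, 3.7]
finger_gap: 0.17
```

```bash
python3 st.py
```

```text
12.2 [ 0.6110276  -0.08544144  0.07515333] jaw 58.51652760460985 tx [ 0.029 -0.057 -0.998] j7 0.80276834367445 F [-1.81 -1.15  3.66] M [0.147 0.139 0.321] 0.16972444528328803
```

>>> send_rows:
  series:
    - [[1, -0.0003, 0, -0.0002, -2], [1, -0.0003, 0, -0.0002, -2]]

```text
time: 12.37
tool_pos: [0.611, -0.0855, 0.0751]
orientation: [-0.54, 1.505, -1.161]
force: [0.6, -0.3, -0.4]
finger_gap: 0.166
```

```bash
python3 st.py
```

```text
12.3667 [ 0.61101079 -0.08548547  0.07505863] jaw 54.372171799051735 tx [ 0.026 -0.06  -0.998] j7 0.7329573361517763 F [ 0.6  -0.34 -0.4 ] M [ 0.138 -0.393  0.512] 0.1662043537730087
```

>>> send_rows:
  series:
    - [[1, 0, 0, 0, 0], [1, 0, 0, 0, 0]]

```text
time: 12.53
tool_pos: [0.6111, -0.0855, 0.075]
orientation: [-0.54, 1.505, -1.161]
force: [-0.9, -0.2, 0.5]
finger_gap: 0.174
```

```bash
python3 st.py
```

```text
12.5333 [ 0.61108265 -0.08551815  0.07501378] jaw 54.36437976102002 tx [ 0.026 -0.06  -0.998] j7 0.7326135313266787 F [-0.9  -0.21  0.5 ] M [ 0.301 -0.187  0.332] 0.17387895391946664
```

>>> send_rows:
  series:
    - [[1, 0, 0, -0.0002, -2], [1, 0, 0, -0.0002, -2]]

```text
time: 12.7
tool_pos: [0.6112, -0.0856, 0.0749]
orientation: [-0.54, 1.505, -1.228]
force: [-1.7, -1.3, 1.4]
finger_gap: 0.167
```

```bash
python3 st.py
```

```text
12.7 [ 0.61115565 -0.08563116  0.07493287] jaw 50.4954892512264 tx [ 0.022 -0.062 -0.998] j7 0.6676869084740203 F [-1.73 -1.29  1.38] M [ 0.195 -0.086  0.655] 0.16686878047693565
```

The turning torque is 0.65 N·m, in the firm range, and the knob is about 2.9 mm down. I'll release and lift clear.

>>> send_rows:
  series:
    - [[1, 0, 0, 0, 0], [0, 0, 0, 0, 0], [-1, 0, 0, 0, 0], [-1, 0, 0, 0, 0], [-1, 0, 0, 0, 0], [-1, 0, 0, 0.02, 0], [-1, 0, 0, 0.03, 0], [-1, 0, 0, 0.03, 0], [-1, -0.01, 0, 0.03, 0], [-1, -0.02, 0, 0.02, 0]]

```text
time: 13.53
tool_pos: [0.5777, -0.0844, 0.2025]
orientation: [-0.69, 1.513, -1.37]
force: [-0.7, -0.7, 0.5]
finger_gap: 0.771
```

>>> send_rows:
  series:
    - [[-1, -0.03, 0, 0.01, 0], [-1, -0.03, 0, 0, 0], [-1, 0, 0, 0, 0], [-1, 0, 0, 0, 0], [-1, 0, 0, 0, 0]]

```text
time: 13.95
tool_pos: [0.5158, -0.0835, 0.2194]
orientation: [-0.566, 1.507, -1.244]
force: [0.4, -0.2, 0.5]
finger_gap: 0.987
```

```bash
python3 st.py; python3 - <<'E'
from h import *
grab('scene','s3'); grab('wrist','w5')
a=cv2.resize(cv2.imread('pics/s3.png')[170:250,230:345],(766,533),interpolation=cv2.INTER_CUBIC)[:380]
b=cv2.imread('pics/w5.png')[0:240,0:640]
o=np.zeros((600,766,3),np.uint8); o[:360]=a[:360]; o[360:,:640]=b
cv2.imwrite('pics/c4.png',o)
E
```

```text
13.95 [ 0.51575538 -0.08347869  0.21942114] jaw 51.10260425339929 tx [ 0.02  -0.06  -0.998] j7 0.8565334946563764 F [ 0.43 -0.19  0.45] M [ 0.094 -0.165  0.006] 0.9869529984245341
```

View pics/c4.png

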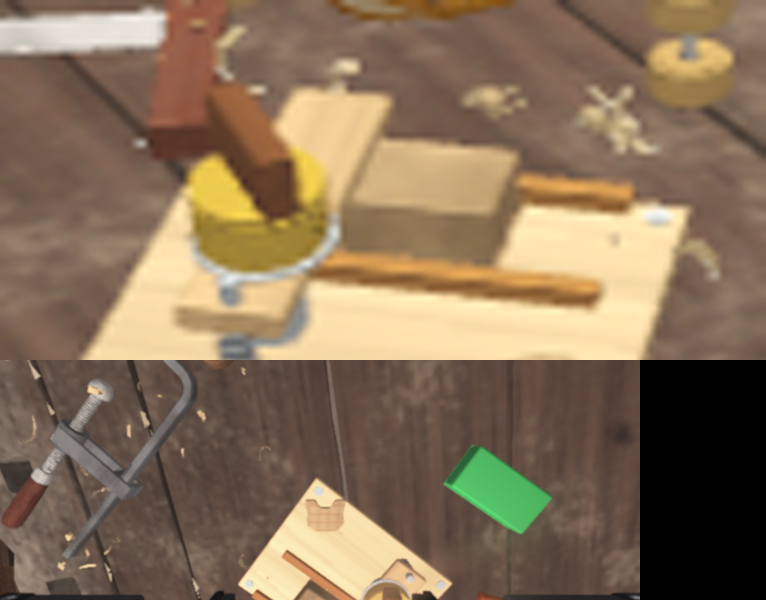

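The knob stands upright on the bar and the block is under the bar at the stop. I'll check the wing's final angle to see whether it slipped in the grip; I expect about −39°.

```bash
python3 - <<'E'
from h import *
P=onz('s3',np.array([[221,85],[283,160]])/6.66+[230,170],.0955); d=P[1]-P[0]; print(P,np.linalg.norm(d),np.degrees(np.arctan2(-d[1],-d[0])),np.degrees(np.arctan2(d[1],d[0])))
P=onz('s2',np.array([[0,0]]),.1)
# block rear-top corners in scene
b=onz('s3',np.array([[520,152],[493,208]])/6.66+[230,170],.037)[:,:2]-[.587,-.104]; c,s=np.cos(.243),np.sin(.243); print(np.c_[c*b[:,0]+s*b[:,1],-s*b[:,0]+c*b[:,1]])
E
```

```text
[[ 0.62965941 -0.10121742  0.0955    ]
 [ 0.58641598 -0.0701829   0.0955    ]] 0.05322721251667404 -35.665876536817386 144.33412346318264
[[-0.04523311 -0.06971144]
 [-0.04390495 -0.03327927]]
```

```bash
python3 -c "
from bench import job; print(job.job_done())"
```

```text
the job is handed in; nothing more can be done
None
```

The block is against the end stop and clamped under the bar, and I handed the job in at about 14 s of the 72 s allowed. It reported no verdict.

- **Block:** I pushed it about 29 mm to the end stop, where it resisted with about 18 N. In the last picture its rear face is at jig x −44 to −45 mm, against a nominal −45 mm.
- **Thread start:** I turned the knob anticlockwise about 38° under a light press. It dropped about 7 mm by the tool reading (6 mm expected), and a picture showed it upright and seated.
- **Clamping:** I turned it clockwise about 57°, until the turning torque rose to 0.65 N·m. The knob had come down about 2.9 mm, which puts its lower edge near 49.2 mm. I then let go and lifted clear.
- **Last checks:**
  - The final picture shows the knob upright and the bar over the block, with the jig, the bridge blank and the spool clamp undisturbed. I didn't check the finger plane and tailpiece at the end, but the arm never went near them.
  - The wing reads −36° in that picture, against −39.5° from the tool, so there may have been a few degrees of give in the grip.
  - I couldn't measure the bar's force on the block. I judge it firm from the torque alone, which read 0.33 N·m with the tool held still just before the last 4° of turning.

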